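# Hinge test on two parts cases

### The job

One of these two parts cases has worn hinges: find the sound one by lifting a lid by its bar to about half open (45 degrees) and letting go to see whether it stays. Once the sound lid has stood by itself for a second, push straight down on its orange front lip with about 6 N for two seconds, softly enough that the lid does not creep. Leave the sound lid standing about half open and the worn one shut, and do not disturb the other things.

Things in the scene. Friction and masses are not known exactly. Their poses are not given: they have to be found in the camera images.
- case_a: case A: fixed black parts case, 190 mm deep (x), 150 wide (y), 90 high, with its lid; origin under the middle of its floor, x towards the hinge side, z up, on a 3 mm mat. The two cases look alike; one has sound friction hinges, the other worn ones, and neither look nor place tells which.
- lid_a (a joint): opening angle of lid A, a slate-blue plate 192 x 154 x 6 mm, in rad: 0 shut, grows as its front rises, stop at 1.6. Sound hinges: the lid stays where it is left, and moves only under 12 to 18 N at the bar or 8 to 12 N at the lip, square to the lid. Worn: about 2 N lifts it, and it falls shut in about a second when let go.
- lid_a_bar (a point): middle of the round steel pull bar of lid A: 10 mm thick, 90 mm long along its own y (parallel to the hinge), with a 29 mm gap to the lid's upper face, about 134 mm above the table when shut. It is 130 mm in front of the hinge line and 40 mm above the lid's underside, and turns with the lid.
- lid_a_hinge (a point): point on the hinge line of lid A, mid-width, at the underside of the rear edge. Axes turn with the lid: y along the hinge line, x from the lid's front edge towards the hinge, z out of the upper face. The bar lies 130 mm along -x and 40 mm along +z.
- lid_a_lip (a point): where the push test is made: middle of the orange round front lip (rod 16 mm thick, 140 long along y) of lid A at its LOWEST setting, 205 mm in front of the hinge line, 4 mm above the lid's underside. The rod is clamped in slots 0 to 10 mm out along the lid's z, different each time and not measured: find it by touch. At half open, 70 to 80 mm level distance from the bar: do not spread fingers into it. Bears 20 N at most.
- case_b: case B: fixed black parts case, 190 mm deep (x), 150 wide (y), 90 high, with its lid; origin under the middle of its floor, x towards the hinge side, z up, on a 3 mm mat. The two cases look alike; one has sound friction hinges, the other worn ones, and neither look nor place tells which.
- lid_b (a joint): opening angle of lid B, a slate-blue plate 192 x 154 x 6 mm, in rad: 0 shut, grows as its front rises, stop at 1.6. Sound hinges: the lid stays where it is left, and moves only under 12 to 18 N at the bar or 8 to 12 N at the lip, square to the lid. Worn: about 2 N lifts it, and it falls shut in about a second when let go.
- lid_b_bar (a point): middle of the round steel pull bar of lid B: 10 mm thick, 90 mm long along its own y (parallel to the hinge), with a 29 mm gap to the lid's upper face, about 134 mm above the table when shut. It is 130 mm in front of the hinge line and 40 mm above the lid's underside, and turns with the lid.
- lid_b_hinge (a point): point on the hinge line of lid B, mid-width, at the underside of the rear edge. Axes turn with the lid: y along the hinge line, x from the lid's front edge towards the hinge, z out of the upper face. The bar lies 130 mm along -x and 40 mm along +z.
- lid_b_lip (a point): where the push test is made: middle of the orange round front lip (rod 16 mm thick, 140 long along y) of lid B at its LOWEST setting, 205 mm in front of the hinge line, 4 mm above the lid's underside. The rod is clamped in slots 0 to 10 mm out along the lid's z, different each time and not measured: find it by touch. At half open, 70 to 80 mm level distance from the bar: do not spread fingers into it. Bears 20 N at most.
- cup: Bystander, to be left alone: white plastic cup, 64 mm wide, 70 mm high, open end up; origin at the underside.
- jar: Bystander, to be left alone: amber jar with steel cap, 56 mm wide, 75 mm high; origin at the underside.
- tape: Bystander, to be left alone: yellow ring (tape roll) lying flat, 90 mm across, 30 mm high.
- driver: Bystander, to be left alone: screwdriver with a red handle, lying flat.
- spanner: Bystander, to be left alone: steel spanner, lying flat.
- can: Bystander, to be left alone: green can, 66 mm wide, 120 mm high; origin at the underside.

How it is judged:
On the way, in this order (a step that is already met when the one before it is completed fails the run):
1. a lid (the sound one: the other cannot) stands by itself, 30 to 60 degrees open, still and untouched (((value of joint lid_a between 0.52 and 1.05 rad and velocity of joint lid_a between -0.03 and 0.03 rad/s and contact force between each of the fingers, the arm and case_a below 0.1 N) or (value of joint lid_b between 0.52 and 1.05 rad and velocity of joint lid_b between -0.03 and 0.03 rad/s and contact force between each of the fingers, the arm and case_b below 0.1 N))), for 0.8 s.
2. the front lip of the sound lid is pushed with 3.5 to 9 N while the lid stays still, 30 to 60 degrees open (((value of joint lid_a between 0.52 and 1.05 rad and velocity of joint lid_a between -0.03 and 0.03 rad/s and contact force between the fingers and lip_a_c0 between 3.5 and 9 N) or (value of joint lid_b between 0.52 and 1.05 rad and velocity of joint lid_b between -0.03 and 0.03 rad/s and contact force between the fingers and lip_b_c0 between 3.5 and 9 N))), for 1.5 s.
At the end, for the whole second after the job is handed in: The sound lid (after standing free for 0.8 s and then bearing a push of 3.5 to 9 N on its lip for 1.5 s without creeping) stands still and untouched 0.52 to 1.05 rad open, and the worn lid is shut (under 0.06 rad) (((value of joint lid_a between 0.52 and 1.05 rad and velocity of joint lid_a between -0.03 and 0.03 rad/s and contact force between each of the fingers, the arm and case_a below 0.1 N and value of joint lid_b below 0.06 rad) or (value of joint lid_b between 0.52 and 1.05 rad and velocity of joint lid_b between -0.03 and 0.03 rad/s and contact force between each of the fingers, the arm and case_b below 0.1 N and value of joint lid_a below 0.06 rad))).
It fails at once if a lip is pushed harder than 20 N (contact force between anything else and lip_a_c0 above 20 N or contact force between anything else and lip_b_c0 above 20 N).
It fails at once if a bystander is moved by more than 30 mm (distance of any of cup, jar, tape, driver, spanner, can from where it was at the start of the episode above 0.03 m).
It also fails if it takes over 72 s, if anything falls off the work surface, if the arm or the gripper's body presses on something with over 40 N, if the wrist force passes 120 N, or if a joint passes its speed limit or range.

### The arm

A 6-joint arm with a two-finger parallel gripper is mounted at the origin on the work surface. World frame = base frame: x ahead of the robot, y to its left, z up, the work surface at z = 0. Lengths are in m, angles in rad, forces in N, time in s.
With the tool pointing down it reaches from about 0.35 to 0.85 m from the base axis. Payload 8.1 kg.
Tool frame: the origin (TCP) lies on the centre line of the jaws, within the pads' length; the fingertips stand robot.tip_extent ahead of it and the grasp point (between the pads) lies 11 mm behind it (robot.tip_extent is the distance from the TCP to the fingertips, in m); y points along the fingers, z is the direction in which the jaws open and shut, and the axes are right-handed (so a half turn about y gives the same grasp; the last joint's range is limited). The gripper opens to 93 mm and grips with 3 to 60 N. Pads are 15 mm wide; open, the fingers measure 128 mm over their backs; the gripper's body (75 mm by 188 mm) begins 65 mm behind the grasp point.
Start: joints at [1.262, 0.13, 1.488, -0, 1.523, -0.085], TCP at [0.133, 0.585, 0.187] pointing down, gripper open.
Joint ranges: [-2.96, 2.96], [-0.89, 2.26], [0.02, 2.5], [-1.34, 4.48], [0, 2.73], [-2.66, 2.66]. Speed limits (rad/s): [2.39, 2.39, 2.79, 3.14, 3.14, 3.14].

### API

Orientations are given as a rotation vector (axis times angle).
In Python, from plant import monitor, optics, robot gives the robot as it stands.
- The arm moves only by the shell command python3 -m inch 'ROWS' [OPENING] [FORCE]. ROWS is JSON, a list that holds one entry, the list of rows, each a list of 6 numbers: the shift along the tool's x, y, z in mm, then the turn, a rotation vector about the tool's x, y, z in rad. A call has 1 to 8 rows; each row shifts and turns the commanded pose from where the row before left it, along the tool's axes as they then stand; what a row does not reach is not made up. A row lasts 1/8 s, in which the tool goes at most 62.5 mm and 10.7 degrees, less where a joint would pass 70% of its speed; a pose out of reach is approached as far as the arm can. A call is refused whole if a number of a shift passes 62.5 or a number of a turn 0.188, either way. A call with a gripper value outside its range is refused whole. OPENING is the finger opening in mm, from 0 to 93, set as the call begins (- or left out, the last holds). The fingers move at their own pace and stop on an object; FORCE is the grip in N (left out, the last holds). Time passes only in rows, so rows that do not move let the fingers close. It gives the time, the measured TCP pose, the force and the opening at its end, in the units of the state.
- monitor.read_state(): the state, without advancing time (a new reading comes with each control period).
- optics.read_camera(name): name is "scene" or "side" or "wrist"; returns a dict with "image" (400x640x3 uint8, blue, green, red), "fx", "fy", "cx", "cy" (pixels), "rvec" (rotation vector, rad) and "tvec" (3), from world to camera coordinates, as OpenCV has them. Camera axes: x right, y down, z forward; pixel columns grow to the right and rows downward; lengths in m; the calibration is good to about 2 mm. A picture is of the moment at which its call begins. There is no depth.
- robot.close_job(): hands the job in, once; it reports no verdict.
The state is a dict: "t": time; "q": joint angles; "dq": joint speeds; "joint_torque": joint torques, N m; "tool_pos": TCP position; "orientation": TCP orientation; "force": force on the tool from outside, world axes, zero at the start; "wrist_torque": the same for the moment, N m; "opening": finger opening in m.
Only numpy, scipy, OpenCV 4.12 (cv2) and the standard library are available. Lean on these libraries where they do the work, as an engineer would, in place of code of your own. Each camera call takes 0.05 s, during which the arm holds its last target.

## Working session

There is one attempt and no reset: what is moved stays moved. The work goes in short steps, Python scripts to look and compute and a shell command to move; the robot and the scene stay as the last step left them, time stands still between calls to the robot, and variables do not carry over. Pictures are saved under pics/ and viewed, and the job is handed in when it is done.

```bash
ls; mkdir -p pics; python3 - <<'E'
from plant import monitor, optics, robot
import cv2
print(monitor.read_state()); print(robot.tip_extent)
for n in ["scene","side","wrist"]:
    d=optics.read_camera(n); cv2.imwrite(f"pics/{n}0.png",d["image"]); print(n,d["fx"],d["cx"],d["cy"],d["rvec"],d["tvec"])
E
```

```text
pics
{'t': 0.0, 'q': array([ 1.26160149e+00,  1.31142401e-01,  1.48929608e+00,  1.06102189e-05,
        1.52299056e+00, -8.54279332e-02]), 'dq': array([ 0.00022407,  0.0007957 , -0.00132509, -0.00055191, -0.0012375 ,
       -0.00147309]), 'joint_torque': array([-1.97174755e-03, -5.59823048e+01, -4.91766465e+01,  7.65286759e-02,
        3.49283824e-02, -1.99185370e-04]), 'tool_pos': array([0.1329398 , 0.58443904, 0.18618949]), 'orientation': array([-1.56544756,  0.17601503, -0.17543209]), 'force': array([-0.30043424, -0.59226846,  1.07851268]), 'wrist_torque': array([-0.04399058,  0.04244544, -0.01260333]), 'opening': 0.09272342634681313}
0.008
scene 402.64283915241907 315.3333157298092 198.17654969237236 [ 2.08201842  1.70227541 -0.47060429] [-0.09694843 -0.35385908  1.51363082]
side 371.4813089021487 321.34849356728813 197.71017122258255 [ 2.2386791  -0.75150903  0.32471956] [-0.39422753  0.29982451  0.93469018]
wrist 287.09350305907196 317.0658308807721 199.95593714924192 [-2.27091161 -1.81004006 -0.26141642] [-0.59953044 -0.03339957  0.39151152]
```

View pics/scene0.png

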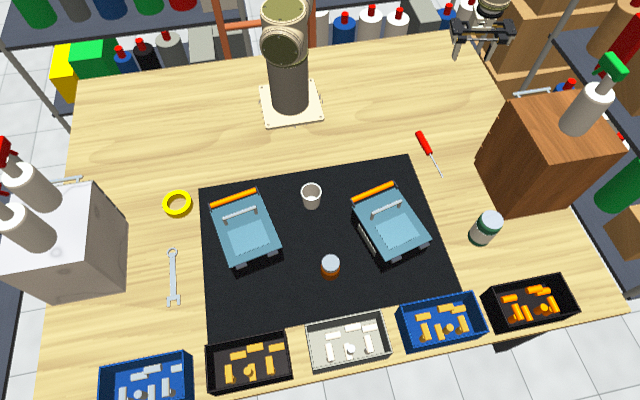

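View pics/side0.png

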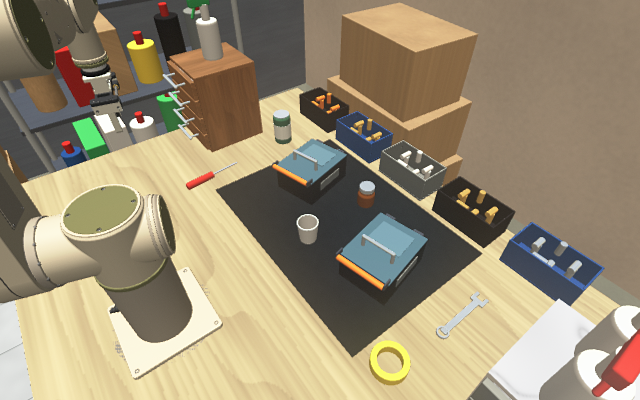

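View pics/wrist0.png

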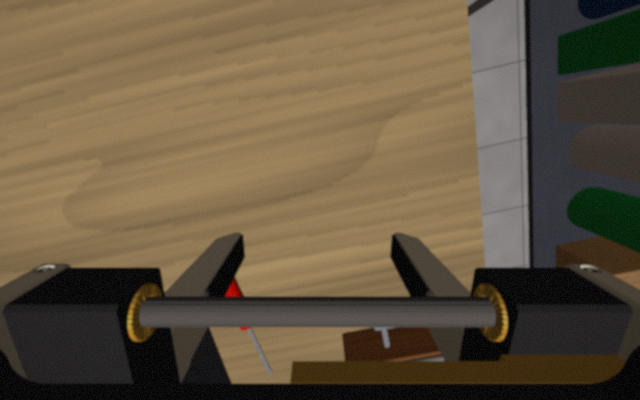

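Scene view: two cases at about (245,230) and (390,222), the cup between them at (311,195), and the jar at (330,266). Both orange lips face the robot. I'll zoom in next.

```bash
python3 - <<'E'
import cv2,numpy as np
s=cv2.imread("pics/scene0.png"); d=cv2.imread("pics/side0.png")
z=lambda im,x,y,w,h:cv2.resize(im[y:y+h,x:x+w],(400,300),interpolation=cv2.INTER_CUBIC)
o=np.vstack([np.hstack([z(s,195,175,100,75),z(s,345,175,100,75)]),np.hstack([z(d,330,205,120,90),z(d,260,130,100,75)])])
cv2.imwrite("pics/zoom0.png",o)
E
```

```text
(no output)
```

View pics/zoom0.png

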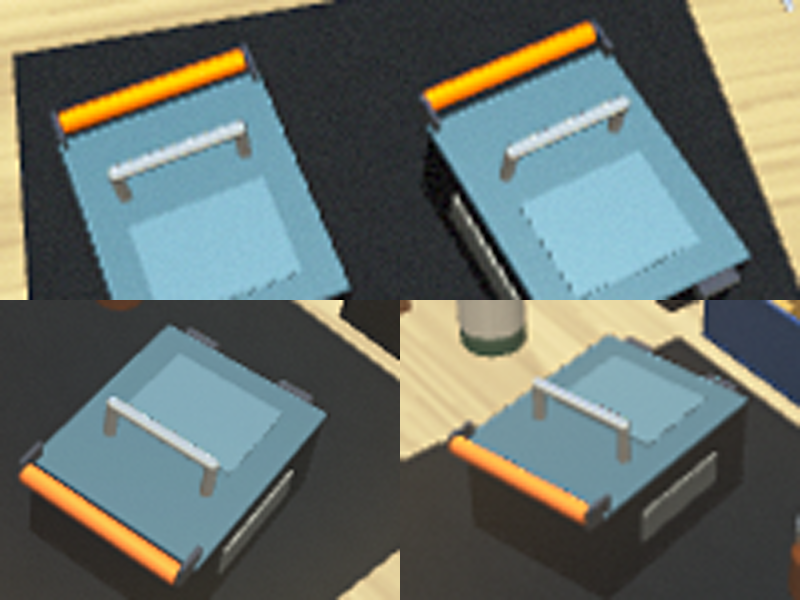

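```bash
cat > h.py <<'E'
import numpy as np, cv2
from plant import monitor, optics, robot
from scipy.spatial.transform import Rotation as R
np.set_printoptions(precision=4,suppress=True)
def cam(n):
    d=optics.read_camera(n); K=np.array([[d["fx"],0,d["cx"]],[0,d["fy"],d["cy"]],[0,0,1.]]); 
    return d["image"],K,cv2.Rodrigues(np.array(d["rvec"]))[0],np.array(d["tvec"]).reshape(3)
def ray(c,p):
    _,K,Rm,t=c; v=Rm.T@np.linalg.solve(K,[p[0],p[1],1.]); return -Rm.T@t, v/np.linalg.norm(v)
def tri(c1,p1,c2,p2):
    a,u=ray(c1,p1); b,v=ray(c2,p2)
    s=np.linalg.lstsq(np.c_[u,-v],b-a,rcond=None)[0]; P=a+s[0]*u; Q=b+s[1]*v
    return (P+Q)/2, np.linalg.norm(P-Q)
def plane(c,p,z):
    a,u=ray(c,p); return a+u*(z-a[2])/u[2]
def proj(c,P):
    _,K,Rm,t=c; q=K@(Rm@np.asarray(P)+t); return q[:2]/q[2]
def st():
    s=monitor.read_state(); print("t%.2f"%s["t"],"q",s["q"],"p",s["tool_pos"],"F",s["force"],"M",s["wrist_torque"],"op%.4f"%s["opening"]); print(R.from_rotvec(s["orientation"]).as_matrix()); return s
E
python3 - <<'E'
from h import *
S=cam("scene");D=cam("side")
L={"Nlip-":((210.5,205.5),(383.4,287.5)),"Nlip+":((255.8,190),(337.5,256.6)),"Nbar-":((222.5,218.5),(394.5,254.8)),"Nbar+":((255.75,207.25),(363,235.3)),
"Plip-":((352,200),(307,183.75)),"Plip+":((393.5,183.25),(274.5,166.25)),"Pbar-":((372,213.25),(316.75,161.75)),"Pbar+":((401.75,200.5),(294.25,150.75))}
r={}
for k,(a,b) in L.items():
    P,e=tri(S,a,D,b); r[k]=P; print(k,P,e)
for c in "NP":
    for f in("lip","bar"):
        d=r[c+f+"+"]-r[c+f+"-"]; print(c,f,"mid",(r[c+f+"+"]+r[c+f+"-"])/2,"len",np.linalg.norm(d),"yaw",np.degrees(np.arctan2(-d[0],d[1])))
    d=(r[c+"bar+"]+r[c+"bar-"]-r[c+"lip+"]-r[c+"lip-"])/2; print(d,np.linalg.norm(d[:2]),np.degrees(np.arctan2(d[1],d[0])))
for n,p,z in [("cup",(311,188),.07),("jar",(330,260),.075),("can",(490,218),.12)]: print(n,plane(S,p,z))
st()
E
```

```text
Nlip- [ 0.4449 -0.3056  0.0982] 0.005975747394407335
Nlip+ [ 0.4165 -0.1684  0.0959] 0.004017713210277498
Nbar- [ 0.5137 -0.2689  0.1318] 0.004283622233784154
Nbar+ [ 0.4952 -0.1741  0.1295] 0.004191596773075854
Plip- [0.5129 0.1025 0.1027] 0.007388542242026146
Plip+ [0.48   0.2393 0.0999] 0.008396342322941201
Pbar- [0.5807 0.1415 0.1312] 0.0052479129100431
Pbar+ [0.5575 0.2353 0.1295] 0.0068368059306619135
N lip mid [ 0.4307 -0.237   0.0971] len 0.14015373819846833 yaw 11.681285164112444
N bar mid [ 0.5045 -0.2215  0.1307] len 0.0966205115990805 yaw 11.026336538012668
[0.0738 0.0155 0.0336] 0.07540477562999844 11.896748140623528
P lip mid [0.4964 0.1709 0.1013] len 0.1406981581369456 yaw 13.519174881480392
P bar mid [0.5691 0.1884 0.1303] len 0.09666728823335825 yaw 13.900816320208042
[0.0727 0.0175 0.029 ] 0.07478450194623695 13.53790477266431
cup [ 0.4252 -0.0004  0.07  ]
jar [0.6697 0.0052 0.075 ]
can [0.6539 0.4668 0.12  ]
t0.25 q [ 1.2616  0.1308  1.4887  0.      1.523  -0.0854] p [0.133  0.5848 0.1868] F [ 0.1236 -0.1484 -0.1613] M [-0.0956 -0.0536  0.0396] op0.0932
[[ 0.9751 -0.0003  0.2219]
 [-0.2219 -0.0008  0.9751]
 [-0.0001 -1.     -0.0009]]
```

```bash
cat >> h.py <<'E'
def target(yaw,pitch=0.):
    # jaw axis z along case x (yaw, rad) ; approach down tilted by pitch towards -case x
    cx=np.array([np.cos(yaw),np.sin(yaw),0]); up=np.array([0,0,1.])
    y=-(np.cos(pitch)*up+np.sin(pitch)*cx); z=np.cos(pitch)*cx-np.sin(pitch)*up
    return np.c_[np.cross(y,z),y,z]
def plan(Rt,pt,n,R0=None,p0=None):
    s=monitor.read_state()
    R0=R.from_rotvec(s["orientation"]).as_matrix() if R0 is None else R0; p0=s["tool_pos"] if p0 is None else p0
    w=R.from_matrix(R0.T@Rt).as_rotvec()/n; step=(np.asarray(pt)-p0)/n; Rk=R0
    for k in range(n):
        print(np.round(Rk.T@step*1000,1).tolist(),np.round(w,3).tolist()); Rk=Rk@R.from_rotvec(w).as_matrix()
E
python3 - <<'E'
from h import *
plan(target(np.radians(13.6)),[.569,.188,.187],11)
E
```

```text
[46.6, -0.0, -26.4] [0.0, 0.101, 0.0]
[49.1, -0.0, -21.5] [0.0, 0.101, 0.0]
[51.0, -0.0, -16.5] [0.0, 0.101, 0.0]
[52.4, -0.0, -11.3] [0.0, 0.101, 0.0]
[53.3, -0.0, -5.9] [0.0, 0.101, 0.0]
[53.6, -0.0, -0.5] [0.0, 0.101, 0.0]
[53.4, -0.0, 4.9] [0.0, 0.101, 0.0]
[52.6, -0.0, 10.2] [0.0, 0.101, 0.0]
[51.3, -0.0, 15.4] [0.0, 0.101, 0.0]
[49.5, -0.0, 20.5] [0.0, 0.101, 0.0]
[47.2, -0.0, 25.4] [0.0, 0.101, 0.0]
```

```bash
python3 -m inch '[[[47,0,-26,0,0.101,0],[49,0,-21,0,0.101,0],[51,0,-16,0,0.101,0],[52,0,-11,0,0.101,0],[53,0,-6,0,0.101,0],[54,0,0,0,0.101,0],[53,0,5,0,0.101,0],[53,0,10,0,0.101,0]]]' 50; python3 -m inch '[[[51,0,15,0,0.101,0],[49,0,20,0,0.101,0],[47,0,25,0,0.101,0],[0,0,0,0,0,0],[0,0,0,0,0,0]]]' 50
python3 - <<'E'
from h import *
s=st()
for n in("wrist","side"):
    c=cam(n); cv2.imwrite(f"pics/{n}1.png",c[0])
S=cam("scene")
plan(target(np.radians(13.6)),[.569,.188,.187],1)
W=cam("wrist")
for P in ([.5807,.1415,.1312],[.5575,.2353,.1295]): print(proj(W,P))
E
```

```text
t: 1.25
tool_pos: [0.4521, 0.2969, 0.1873]
orientation: [-1.416, 0.806, -0.806]
force: [0.0, 0.0, 0.5]
opening: 0.0501
t: 1.88
tool_pos: [0.5677, 0.1902, 0.1869]
orientation: [-1.312, 1.034, -1.033]
force: [-0.2, 0.4, -0.4]
opening: 0.0498
t1.88 q [0.2373 0.128  1.4914 0.0005 1.523  0.0013] p [0.5677 0.1902 0.1869] F [-0.1851  0.427  -0.3902] M [-0.1473  0.0355 -0.016 ] op0.0498
[[ 0.2338 -0.0009  0.9723]
 [-0.9723  0.0002  0.2338]
 [-0.0005 -1.     -0.0008]]
[3.5, 0.3, 0.9] [0.0, 0.001, -0.0]
[317.5711 254.3467]
[316.9919 154.9743]
```

View pics/wrist1.png

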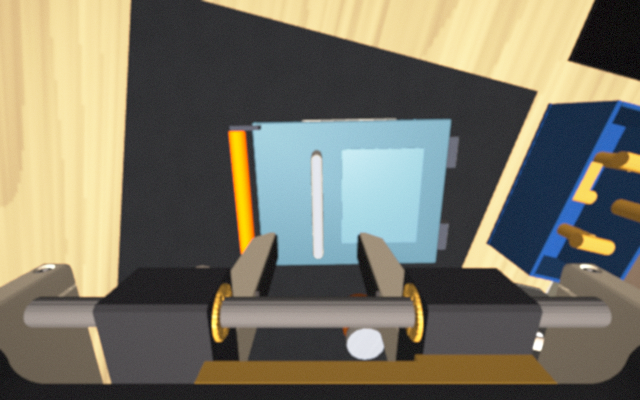

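Wrist view: the bar runs from (318,153) to (317,258). My triangulated ends project to (317,155) and (318,254), so the measurement holds. The bar is centred between the fingers at column ~317. I'll descend and grip.

```bash
python3 -m inch '[[[3,25,1,0,0,0],[0,25,0,0,0,0],[0,11,0,0,0,0],[0,0,0,0,0,0],[0,0,0,0,0,0]]]' 50; python3 -m inch '[[[0,0,0,0,0,0],[0,0,0,0,0,0],[0,0,0,0,0,0],[0,0,0,0,0,0]]]' 0 40; python3 -m inch '[[[0,0,0,0,0,0],[0,0,0,0,0,0]]]'
python3 - <<'E'
from h import *
s=st()
c=cam("wrist"); cv2.imwrite("pics/wrist2.png",c[0])
E
```

```text
t: 2.7
tool_pos: [0.5704, 0.1879, 0.1276]
orientation: [-1.31, 1.032, -1.034]
force: [-0.1, 0.9, 0.5]
opening: 0.0499
t: 3.2
tool_pos: [0.5698, 0.1874, 0.1263]
orientation: [-1.312, 1.034, -1.034]
force: [0.6, -0.6, 0.5]
opening: 0.0149
t: 3.45
tool_pos: [0.5697, 0.1875, 0.1262]
orientation: [-1.312, 1.034, -1.034]
force: [0.1, 0.5, -0.2]
opening: 0.0004
t3.45 q [ 0.2325  0.1649  1.5625  0.      1.4143 -0.0036] p [0.5697 0.1875 0.1262] F [ 0.0696  0.4715 -0.2027] M [-0.1124  0.0374  0.0029] op0.0004
[[ 0.2338 -0.0001  0.9723]
 [-0.9723  0.      0.2338]
 [-0.     -1.     -0.0001]]
```

View pics/wrist2.png

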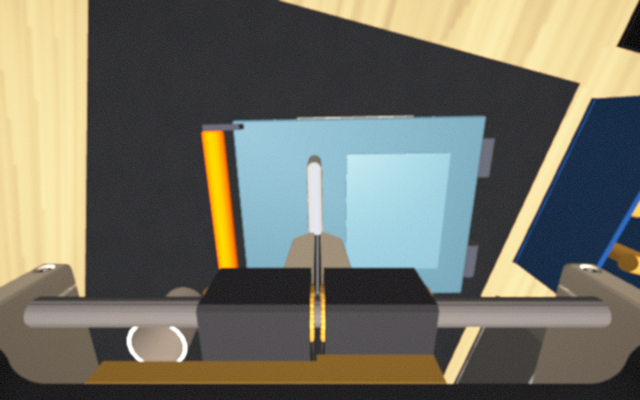

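```bash
python3 - <<'E'
from h import *
D=cam("side");S=cam("scene")
z=lambda im,x,y,w,h:cv2.resize(im[y:y+h,x:x+w],(400,300),interpolation=cv2.INTER_CUBIC)
cv2.imwrite("pics/z3.png",np.hstack([z(S[0],330,150,120,90),z(D[0],240,100,120,90)]))
for c in(S,D): print(proj(c,[.5697,.1875,.118]),proj(c,[.569,.188,.134]))
E
```

```text
[385.4163 209.9828] [386.3534 206.9737]
[304.9311 158.7081] [304.5325 154.7798]
```

View pics/z3.png

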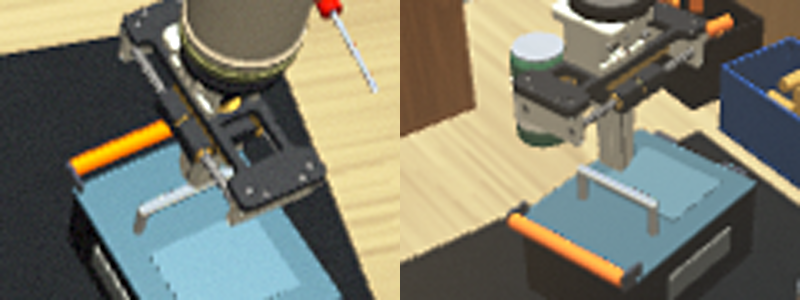

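```bash
python3 - <<'E'
from h import *
s=st();W=cam("wrist");D=cam("side");S=cam("scene")
Rm=R.from_rotvec(s["orientation"]).as_matrix();p=s["tool_pos"]
for dy in(-.03,-.02,-.011,0,.008): print(dy,*[proj(c,p+Rm[:,1]*dy+Rm[:,0]*dx) for c in(W,D) for dx in(-.0075,.0075)])
print([proj(W,P) for P in ([.5807,.1415,.1312],[.5575,.2353,.1295])])
z=lambda im,x,y,w,h:cv2.resize(im[y:y+h,x:x+w],(400,300),interpolation=cv2.INTER_CUBIC)
cv2.imwrite("pics/z4.png",np.hstack([z(W[0],260,190,120,90),z(D[0],280,120,60,45)]))
E
```

```text
t3.60 q [ 0.2325  0.1649  1.5625 -0.      1.4143 -0.0036] p [0.5697 0.1875 0.1262] F [ 0.2128 -1.2909  0.3553] M [-0.0499  0.064  -0.0704] op0.0003
[[ 0.2338 -0.0001  0.9723]
 [-0.9723 -0.      0.2338]
 [ 0.     -1.     -0.0001]]
-0.03 [315.5813 233.4186] [315.6459 254.8847] [302.8522 148.2983] [306.4039 150.1002]
-0.02 [315.6682 227.4607] [315.7277 248.0031] [302.9469 150.827 ] [306.4784 152.6329]
-0.011 [315.7393 222.5879] [315.7948 242.363 ] [303.0312 153.0779] [306.5446 154.8872]
0 [315.8182 217.1756] [315.8694 236.0859] [303.133  155.7973] [306.6246 157.6105]
0.008 [315.8709 213.5685] [315.9193 231.8952] [303.2062 157.7535] [306.6822 159.5694]
[array([315.8627, 286.4025]), array([314.6031, 160.8398])]
```

View pics/z4.png

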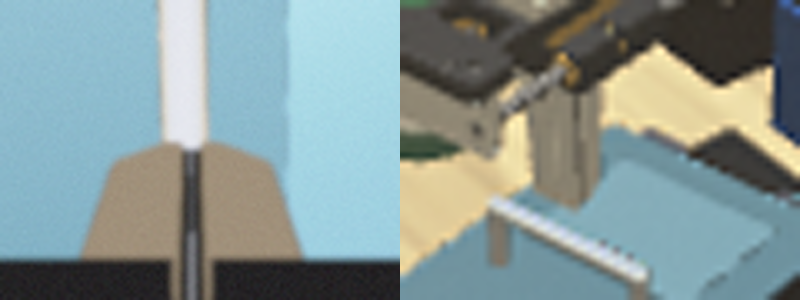

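```bash
python3 - <<'E'
from h import *
s=st();W=cam("wrist");D=cam("side")
print([x for x in dir(robot) if x[0]!='_'])
Rm=R.from_rotvec(s["orientation"]).as_matrix();p=s["tool_pos"]
print("cams",ray(W,(317,200)),ray(D,(320,200))[0])
for dy in(-.03,-.02,-.01,0,.008):
  print(dy,[(dx,dz,proj(D,p+Rm@[dx,dy,dz]).round(1)) for dx in(-.0075,.0075) for dz in(-.0175,.0175)])
I=D[0]; cv2.imwrite("pics/z5.png",cv2.resize(I[120:180,265:345],(800,600),interpolation=cv2.INTER_NEAREST))
E
```

```text
t3.75 q [ 0.2324  0.1648  1.5625 -0.      1.4143 -0.0036] p [0.5697 0.1875 0.1262] F [-0.2477  0.3579  0.0175] M [-0.0763  0.0631  0.0085] op0.0002
[[ 0.2338  0.      0.9723]
 [-0.9723 -0.      0.2338]
 [ 0.     -1.      0.    ]]
['IKError', 'close_job', 'tip_extent']
cams (array([0.5523, 0.265 , 0.3241]), array([ 0.0652, -0.2772, -0.9586])) [ 0.0301 -0.6063  0.8663]
-0.03 [(-0.0075, -0.0175, array([299.2, 150.8])), (-0.0075, 0.0175, array([306.4, 145.8])), (0.0075, -0.0175, array([302.8, 152.7])), (0.0075, 0.0175, array([310. , 147.6]))]
-0.02 [(-0.0075, -0.0175, array([299.3, 153.4])), (-0.0075, 0.0175, array([306.5, 148.3])), (0.0075, -0.0175, array([302.9, 155.2])), (0.0075, 0.0175, array([310. , 150.1]))]
-0.01 [(-0.0075, -0.0175, array([299.4, 155.9])), (-0.0075, 0.0175, array([306.6, 150.8])), (0.0075, -0.0175, array([303. , 157.7])), (0.0075, 0.0175, array([310.1, 152.6]))]
0 [(-0.0075, -0.0175, array([299.6, 158.4])), (-0.0075, 0.0175, array([306.7, 153.3])), (0.0075, -0.0175, array([303.1, 160.2])), (0.0075, 0.0175, array([310.1, 155. ]))]
0.008 [(-0.0075, -0.0175, array([299.6, 160.3])), (-0.0075, 0.0175, array([306.7, 155.2])), (0.0075, -0.0175, array([303.1, 162.2])), (0.0075, 0.0175, array([310.2, 157. ]))]
```

View pics/z5.png

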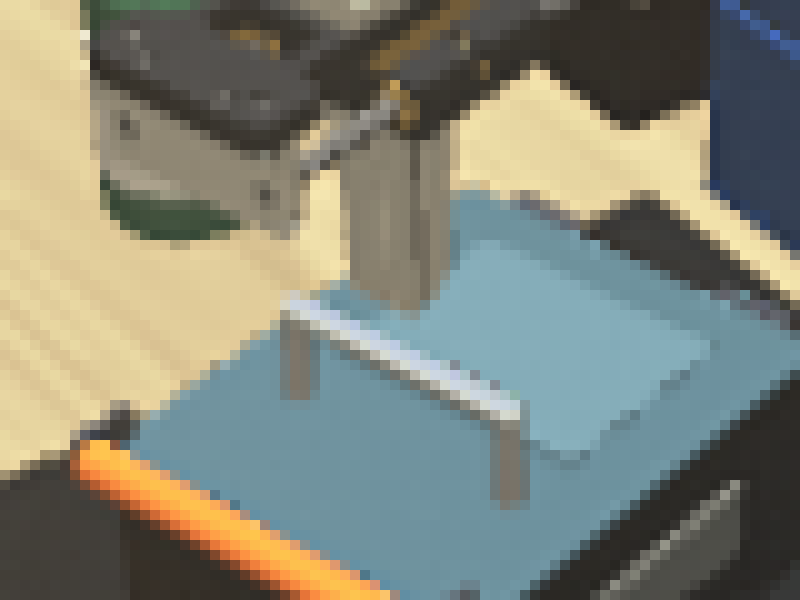

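Side view: the closed fingertips end at about (306,151), behind and above the bar. At the stated tip height they should be near row 159. Wrist row 233 also puts the tips about 35 mm above the stated tip_extent. So they closed on air, and I'll reopen and go lower under force watch.

```bash
python3 -m inch '[[[0,0,0,0,0,0],[0,0,0,0,0,0],[0,0,0,0,0,0],[0,0,0,0,0,0],[0,0,0,0,0,0]]]' 50; python3 -m inch '[[[0,6,0,0,0,0],[0,6,0,0,0,0],[0,3,0,0,0,0],[0,0,0,0,0,0]]]' 
python3 - <<'E'
from h import *
W=cam("wrist");D=cam("side")
cv2.imwrite("pics/z6.png",np.hstack([cv2.resize(W[0][120:300,200:440],(400,300)),cv2.resize(D[0][120:180,265:345],(400,300),interpolation=cv2.INTER_NEAREST)]))
E
```

```text
t: 4.47
tool_pos: [0.5697, 0.1875, 0.1262]
orientation: [-1.312, 1.034, -1.034]
force: [0.5, 0.5, 0.6]
opening: 0.0461
t: 4.97
tool_pos: [0.5694, 0.1874, 0.1106]
orientation: [-1.312, 1.034, -1.033]
force: [0.2, -0.4, 0.6]
opening: 0.0502
```

View pics/z6.png

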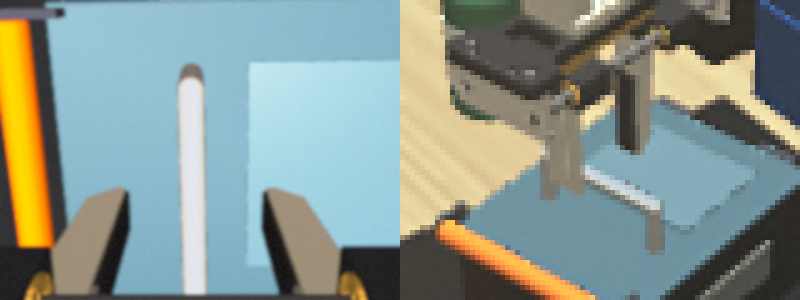

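```bash
python3 -m inch '[[[0,4,0,0,0,0],[0,4,0,0,0,0],[0,2,0,0,0,0],[0,0,0,0,0,0]]]'; python3 -m inch '[[[0,4,0,0,0,0],[0,4,0,0,0,0],[0,4,0,0,0,0],[0,0,0,0,0,0]]]' 
python3 - <<'E'
from h import *
s=st();W=cam("wrist");D=cam("side")
Rm=R.from_rotvec(s["orientation"]).as_matrix();p=s["tool_pos"]
for dy in(-.04,-.03,-.02,-.01,0,.008): print(dy,[proj(D,p+Rm@[0,dy,q]).round(1).tolist() for q in(-.034,.034)])
cv2.imwrite("pics/z7.png",np.hstack([cv2.resize(W[0][120:300,200:440],(400,300)),cv2.resize(D[0][120:180,265:345],(400,300),interpolation=cv2.INTER_NEAREST)]))
E
```

```text
t: 5.58
tool_pos: [0.5695, 0.1874, 0.1009]
orientation: [-1.312, 1.034, -1.033]
force: [0.1, 0.1, -0.1]
opening: 0.0503
t: 6.08
tool_pos: [0.5693, 0.1874, 0.0886]
orientation: [-1.312, 1.034, -1.033]
force: [0.7, -1.0, 0.6]
opening: 0.0503
t6.08 q [ 0.2324  0.1952  1.5991 -0.      1.3483 -0.0036] p [0.5693 0.1874 0.0886] F [ 0.7145 -1.0101  0.5782] M [-0.0586  0.0383  0.0151] op0.0503
[[ 0.2338 -0.001   0.9723]
 [-0.9723 -0.0002  0.2338]
 [ 0.     -1.     -0.001 ]]
-0.04 [[297.8, 161.2], [311.6, 151.3]]
-0.03 [[297.9, 163.7], [311.6, 153.7]]
-0.02 [[298.0, 166.1], [311.7, 156.1]]
-0.01 [[298.1, 168.5], [311.7, 158.5]]
0 [[298.2, 170.9], [311.7, 160.9]]
0.008 [[298.3, 172.8], [311.8, 162.8]]
```

View pics/z7.png

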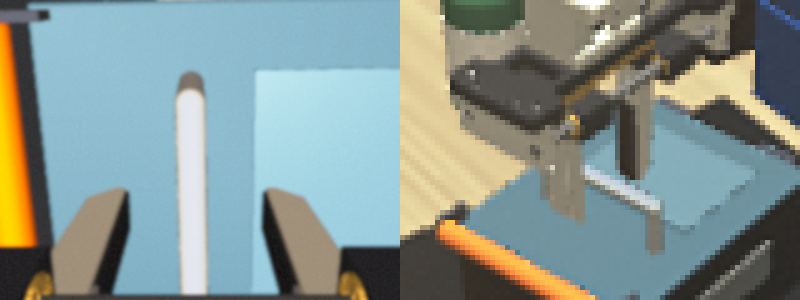

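Tips measured at about (298,163.6) in the side view, so they stand ~30 mm *behind* the reported TCP (z≈0.119). I'll go 4 mm lower, then close.

```bash
python3 -m inch '[[[0,4,0,0,0,0],[0,0,0,0,0,0],[0,0,0,0,0,0],[0,0,0,0,0,0],[0,0,0,0,0,0],[0,0,0,0,0,0]]]' 0 40;python3 -m inch '[[[0,0,0,0,0,0],[0,0,0,0,0,0]]]'
python3 - <<'E'
from h import *
s=st();W=cam("wrist");D=cam("side")
cv2.imwrite("pics/z8.png",np.hstack([cv2.resize(W[0][120:300,200:440],(400,300)),cv2.resize(D[0][120:180,265:345],(400,300),interpolation=cv2.INTER_NEAREST)]))
E
```

```text
t: 6.92
tool_pos: [0.5683, 0.1872, 0.0852]
orientation: [-1.314, 1.035, -1.032]
force: [-7.6, -2.2, 5.1]
opening: 0.0087
t: 7.18
tool_pos: [0.5683, 0.1872, 0.0852]
orientation: [-1.314, 1.035, -1.032]
force: [-6.5, -2.2, 5.7]
opening: 0.0085
t7.17 q [ 0.2326  0.1978  1.6027 -0.0001  1.3442 -0.0036] p [0.5683 0.1872 0.0852] F [-6.5109 -2.2122  5.7426] M [-0.459   1.3326  0.0827] op0.0085
[[ 0.234  -0.0029  0.9722]
 [-0.9722 -0.0008  0.234 ]
 [ 0.0001 -1.     -0.003 ]]
```

View pics/z8.png

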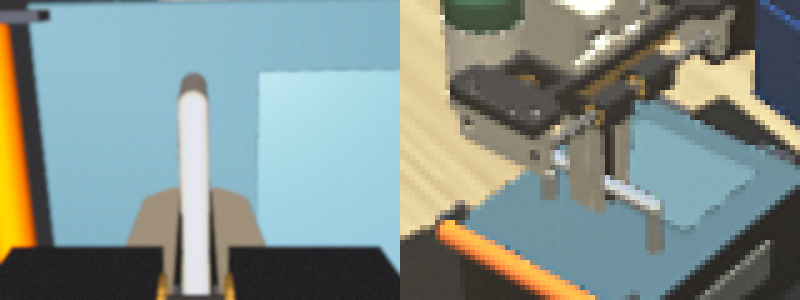

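Gripped: opening stops at 8.5 mm and the side view shows the fingers astride the bar at about (308,160). Next I'll compute the lift arc, with the tool tilting half as much as the lid.

```bash
cat >> h.py <<'E'
def arc(yaw,ths,f,b=.048,r=(.13,.04)):
    """rows along bar arc; tool tilt=f*theta"""
    cx=np.array([np.cos(yaw),np.sin(yaw),0]); up=np.array([0,0,1.])
    def pose(t):
        Rm=target(yaw,f*t); bar=cx*(r[0]-r[0]*np.cos(t)+r[1]*np.sin(t))+up*(r[0]*np.sin(t)+r[1]*np.cos(t)-r[1])
        return Rm,bar+Rm[:,1]*b
    for a,c in zip(ths[:-1],ths[1:]):
        R0,p0=pose(a);R1,p1=pose(c)
        print(round(np.degrees(c),1),np.round(R0.T@(p1-p0)*1000,1).tolist(),np.round(R.from_matrix(R0.T@R1).as_rotvec(),3).tolist())
E
python3 - <<'E'
from h import *
arc(np.radians(13.5),np.radians(np.arange(0,49,3)),.5)
E
```

```text
3.0 [-0.0, -6.8, 1.0] [-0.026, 0.0, 0.0]
6.0 [-0.0, -6.7, 1.2] [-0.026, -0.0, -0.0]
9.0 [-0.0, -6.6, 1.4] [-0.026, 0.0, 0.0]
12.0 [0.0, -6.6, 1.5] [-0.026, -0.0, -0.0]
15.0 [-0.0, -6.5, 1.7] [-0.026, 0.0, -0.0]
18.0 [0.0, -6.4, 1.9] [-0.026, 0.0, 0.0]
21.0 [-0.0, -6.3, 2.0] [-0.026, 0.0, 0.0]
24.0 [0.0, -6.2, 2.2] [-0.026, -0.0, -0.0]
27.0 [-0.0, -6.1, 2.4] [-0.026, 0.0, 0.0]
30.0 [-0.0, -6.0, 2.5] [-0.026, -0.0, -0.0]
33.0 [-0.0, -5.9, 2.7] [-0.026, 0.0, -0.0]
36.0 [-0.0, -5.8, 2.8] [-0.026, 0.0, 0.0]
39.0 [0.0, -5.7, 3.0] [-0.026, -0.0, -0.0]
42.0 [0.0, -5.6, 3.1] [-0.026, 0.0, 0.0]
45.0 [0.0, -5.5, 3.3] [-0.026, -0.0, 0.0]
48.0 [-0.0, -5.4, 3.4] [-0.026, 0.0, 0.0]
```

```bash
python3 -m inch '[[[0,-6.8,1,-0.026,0,0],[0,-6.7,1.2,-0.026,0,0],[0,-6.6,1.4,-0.026,0,0]]]'; python3 -m inch '[[[0,-6.6,1.5,-0.026,0,0]]]'
```

```text
t: 7.65
tool_pos: [0.5715, 0.1881, 0.1041]
orientation: [-1.379, 1.087, -0.999]
force: [-5.0, -0.5, -1.9]
opening: 0.0087
t: 7.78
tool_pos: [0.5734, 0.1885, 0.1106]
orientation: [-1.401, 1.104, -0.988]
force: [-6.2, -0.2, -2.2]
opening: 0.0089
```

```bash
python3 -m inch '[[[0,-6.5,1.7,-0.026,0,0],[0,-6.4,1.9,-0.026,0,0],[0,-6.3,2,-0.026,0,0]]]'; python3 -m inch '[[[0,0,0,0,0,0],[0,0,0,0,0,0]]]'; python3 - <<'E'
from h import *
s=st();D=cam("side")
cv2.imwrite("pics/z9.png",cv2.resize(D[0][110:200,240:360],(800,600),interpolation=cv2.INTER_NEAREST))
E
```

```text
t: 8.15
tool_pos: [0.581, 0.1906, 0.1293]
orientation: [-1.463, 1.153, -0.953]
force: [-7.5, -0.3, -0.2]
opening: 0.0091
t: 8.4
tool_pos: [0.5814, 0.1907, 0.1298]
orientation: [-1.462, 1.152, -0.954]
force: [-8.7, -1.3, 3.9]
opening: 0.0086
t8.40 q [ 0.2333  0.3993  1.2901 -0.0002  1.6391 -0.0031] p [0.5814 0.1907 0.1298] F [-8.6988 -1.2936  3.8781] M [-0.3607  1.7183 -0.0172] op0.0086
[[ 0.2342 -0.1808  0.9552]
 [-0.9722 -0.0432  0.2302]
 [-0.0004 -0.9826 -0.1859]]
```

View pics/z9.png

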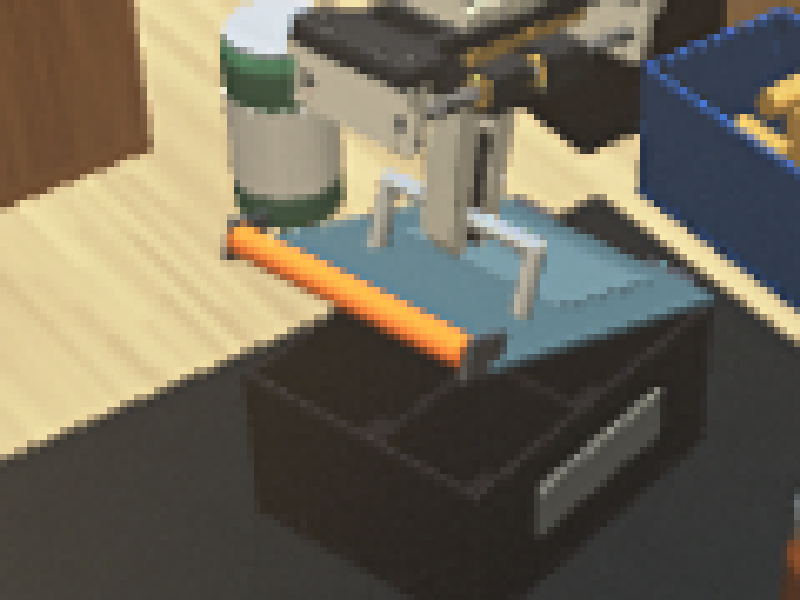

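At ~21° the load along the bar's path is only 2–5 N, which points to worn hinges. I'll loosen the fingers here, a gentle drop, to see whether the lid stays.

```bash
python3 -m inch '[[[0,0,0,0,0,0],[0,0,0,0,0,0],[0,0,0,0,0,0],[0,0,0,0,0,0],[0,0,0,0,0,0],[0,0,0,0,0,0]]]' 22; python3 - <<'E'
from h import *
s=st();D=cam("side")
cv2.imwrite("pics/z10.png",cv2.resize(D[0][110:200,240:360],(800,600),interpolation=cv2.INTER_NEAREST))
E
```

```text
t: 9.2
tool_pos: [0.5835, 0.1908, 0.13]
orientation: [-1.458, 1.149, -0.957]
force: [-2.0, -0.6, -1.1]
opening: 0.0219
t9.20 q [ 0.2329  0.3991  1.2893 -0.0006  1.6352 -0.0031] p [0.5835 0.1908 0.13  ] F [-2.044  -0.5753 -1.0746] M [-0.1352  0.2176 -0.0026] op0.0219
[[ 0.2338 -0.176   0.9562]
 [-0.9723 -0.0423  0.2299]
 [ 0.     -0.9835 -0.1811]]
```

View pics/z10.png

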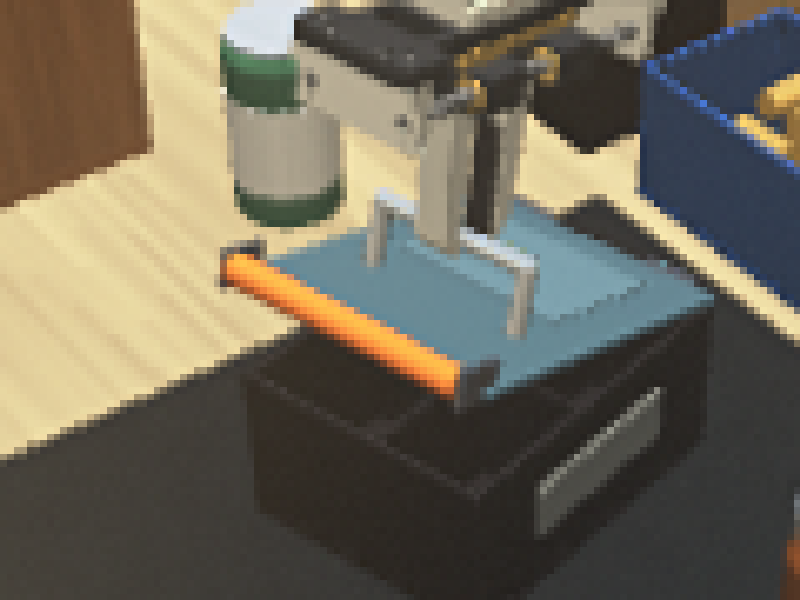

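The lid sinks as soon as it is loosened (lip moved from (345,290) to (340,320) in the zoom) and now hangs on the front finger. I'll open wider so it can fall free.

```bash
python3 -m inch '[[[0,0,0,0,0,0],[0,0,0,0,0,0],[0,0,0,0,0,0],[0,0,0,0,0,0],[0,0,0,0,0,0],[0,0,0,0,0,0]]]' 50; python3 - <<'E'
from h import *
s=st();D=cam("side")
cv2.imwrite("pics/z11.png",cv2.resize(D[0][110:200,240:360],(800,600),interpolation=cv2.INTER_NEAREST))
E
```

```text
t: 10.0
tool_pos: [0.5835, 0.1908, 0.13]
orientation: [-1.458, 1.149, -0.957]
force: [-0.3, 0.3, 0.6]
opening: 0.0504
t10.00 q [ 0.2329  0.3991  1.2893 -0.0006  1.6352 -0.0031] p [0.5835 0.1908 0.13  ] F [-0.2884  0.29    0.6243] M [-0.0408  0.0001  0.0108] op0.0504
[[ 0.2338 -0.1759  0.9562]
 [-0.9723 -0.0423  0.2299]
 [ 0.     -0.9835 -0.1809]]
```

View pics/z11.png

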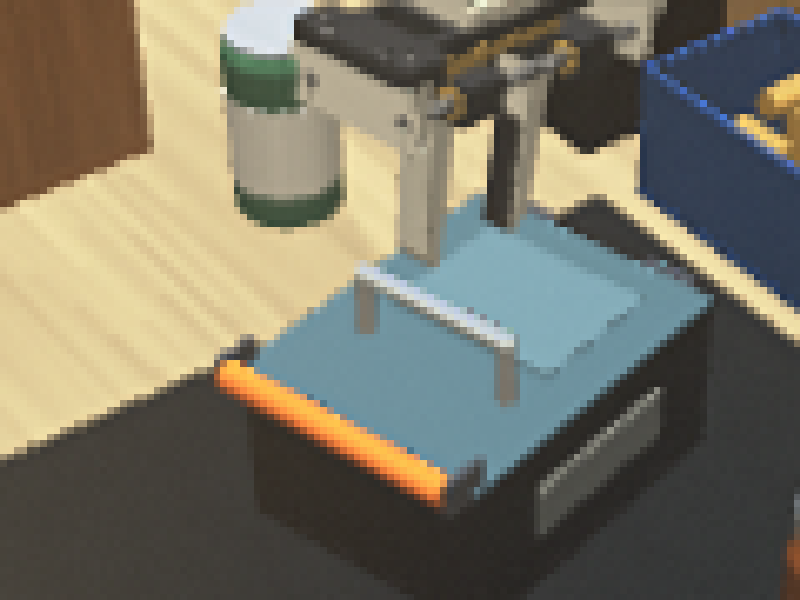

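Case at +y is worn, and its lid has shut again (lip back at (335,430) in the zoom). Next is the other case.

```bash
python3 -m inch '[[[0,-30,0,0,0,0]]]' 50; python3 - <<'E'
from h import *
plan(target(np.radians(11.4)),[.503,-.2217,.155],10)
E
```

```text
t: 10.18
tool_pos: [0.5867, 0.1916, 0.1568]
orientation: [-1.463, 1.153, -0.954]
force: [0.4, 0.2, 0.5]
opening: 0.0501
[38.2, 3.5, -17.5] [0.019, 0.004, 0.0]
[38.3, 3.2, -17.4] [0.019, 0.004, 0.0]
[38.4, 2.8, -17.3] [0.019, 0.004, 0.0]
[38.4, 2.5, -17.2] [0.019, 0.004, 0.0]
[38.5, 2.1, -17.1] [0.019, 0.004, 0.0]
[38.6, 1.8, -17.0] [0.019, 0.004, 0.0]
[38.6, 1.5, -16.9] [0.019, 0.004, 0.0]
[38.7, 1.2, -16.8] [0.019, 0.004, 0.0]
[38.7, 0.8, -16.6] [0.019, 0.004, 0.0]
[38.8, 0.5, -16.5] [0.019, 0.004, 0.0]
```

```bash
python3 -m inch '[[[38,3.5,-17.5,0.019,0.004,0],[38,3,-17.5,0.019,0.004,0],[38.5,3,-17.5,0.019,0.004,0],[38.5,2.5,-17,0.019,0.004,0],[38.5,2,-17,0.019,0.004,0],[38.5,2,-17,0.019,0.004,0],[38.5,1.5,-17,0.019,0.004,0],[38.5,1,-17,0.019,0.004,0]]]'; python3 -m inch '[[[38.5,1,-16.5,0.019,0.004,0],[39,0.5,-16.5,0.019,0.004,0],[0,0,0,0,0,0],[0,0,0,0,0,0]]]'; python3 - <<'E'
from h import *
st(); plan(target(np.radians(11.4)),[.503,-.2217,.155],1)
W=cam("wrist"); cv2.imwrite("pics/w12.png",W[0])
for P in ([.5137,-.2689,.1318],[.4952,-.1741,.1295]): print(proj(W,P))
E
```

```text
t: 11.18
tool_pos: [0.5206, -0.1393, 0.1579]
orientation: [-1.324, 1.074, -1.049]
force: [1.1, -0.2, -0.1]
opening: 0.0501
t: 11.68
tool_pos: [0.5042, -0.2202, 0.1571]
orientation: [-1.291, 1.057, -1.069]
force: [0.4, 1.1, 1.1]
opening: 0.0498
t11.68 q [-0.5072  0.0024  1.677   0.003   1.454  -0.7032] p [ 0.5042 -0.2202  0.1571] F [0.3721 1.0543 1.0617] M [-0.0485  0.0744  0.0457] op0.0498
[[ 0.1944  0.0086  0.9809]
 [-0.9809 -0.0014  0.1944]
 [ 0.003  -1.      0.0082]]
[1.2, 2.1, -1.5] [-0.008, -0.003, 0.003]
[315.7345 268.6751]
[315.7566 157.714 ]
```

View pics/w12.png

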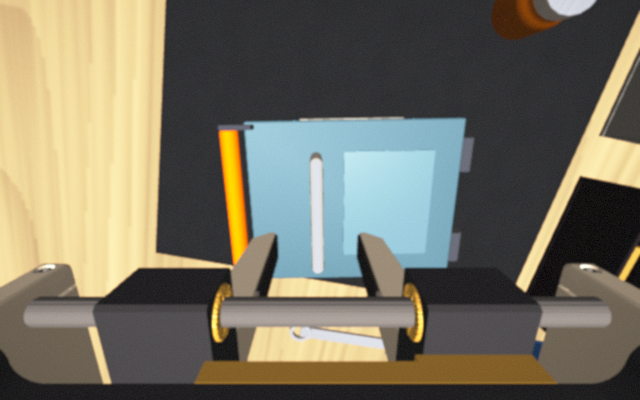

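Bar seen from (316,157) to (318,271) against predicted (316,158)–(316,269), centred between the fingers. I'll descend 71 mm and grip.

```bash
python3 -m inch '[[[1,25,-1,-0.008,0,0],[0,25,0,0,0,0],[0,15,0,0,0,0],[0,6,0,0,0,0],[0,0,0,0,0,0]]]'; python3 -m inch '[[[0,0,0,0,0,0],[0,0,0,0,0,0],[0,0,0,0,0,0],[0,0,0,0,0,0],[0,0,0,0,0,0],[0,0,0,0,0,0],[0,0,0,0,0,0]]]' 0 55; python3 - <<'E'
from h import *
s=st(); arc(np.radians(11.4),np.radians(np.arange(0,52,3)),.5)
E
```

```text
t: 12.35
tool_pos: [0.5039, -0.2216, 0.0862]
orientation: [-1.298, 1.061, -1.066]
force: [-1.3, -0.4, 0.1]
opening: 0.0504
t: 13.22
tool_pos: [0.5044, -0.2219, 0.0862]
orientation: [-1.297, 1.06, -1.067]
force: [5.2, 0.4, -1.8]
opening: 0.0083
t13.22 q [-0.506   0.0659  1.7447 -0.002   1.3273 -0.7019] p [ 0.5044 -0.2219  0.0862] F [ 5.1576  0.4377 -1.7728] M [ 0.0233 -0.8448  0.0424] op0.0083
[[ 0.1951  0.0023  0.9808]
 [-0.9808 -0.0035  0.1951]
 [ 0.0039 -1.      0.0016]]
3.0 [0.0, -6.8, 1.0] [-0.026, 0.0, -0.0]
6.0 [-0.0, -6.7, 1.2] [-0.026, 0.0, -0.0]
9.0 [0.0, -6.6, 1.4] [-0.026, -0.0, -0.0]
12.0 [0.0, -6.6, 1.5] [-0.026, 0.0, 0.0]
15.0 [0.0, -6.5, 1.7] [-0.026, -0.0, -0.0]
18.0 [0.0, -6.4, 1.9] [-0.026, 0.0, 0.0]
21.0 [0.0, -6.3, 2.0] [-0.026, 0.0, 0.0]
24.0 [-0.0, -6.2, 2.2] [-0.026, 0.0, 0.0]
27.0 [0.0, -6.1, 2.4] [-0.026, 0.0, -0.0]
30.0 [-0.0, -6.0, 2.5] [-0.026, -0.0, 0.0]
33.0 [-0.0, -5.9, 2.7] [-0.026, -0.0, 0.0]
36.0 [0.0, -5.8, 2.8] [-0.026, 0.0, -0.0]
39.0 [-0.0, -5.7, 3.0] [-0.026, 0.0, 0.0]
42.0 [0.0, -5.6, 3.1] [-0.026, -0.0, -0.0]
45.0 [-0.0, -5.5, 3.3] [-0.026, 0.0, 0.0]
48.0 [-0.0, -5.4, 3.4] [-0.026, -0.0, 0.0]
51.0 [0.0, -5.3, 3.6] [-0.026, 0.0, -0.0]
```

```bash
python3 -m inch '[[[0,-6.8,2,-0.026,0,0],[0,-6.7,1.2,-0.026,0,0],[0,-6.6,1.4,-0.026,0,0],[0,-6.6,1.5,-0.026,0,0]]]'; python3 -m inch '[[[0,-6.5,1.7,-0.026,0,0],[0,-6.4,1.9,-0.026,0,0],[0,-6.3,2,-0.026,0,0]]]'
```

```text
t: 13.72
tool_pos: [0.508, -0.2208, 0.1087]
orientation: [-1.384, 1.135, -1.018]
force: [2.6, -8.3, -22.2]
opening: 0.0084
t: 14.1
tool_pos: [0.5145, -0.2192, 0.1266]
orientation: [-1.447, 1.189, -0.981]
force: [-4.0, -8.3, -19.3]
opening: 0.0087
```

The load is now about 20 N, so this is the sound case. I'll continue to about half open.

```bash
python3 -m inch '[[[0,-6.2,2.2,-0.026,0,0],[0,-6.1,2.4,-0.026,0,0],[0,-6,2.5,-0.026,0,0],[0,-5.9,2.7,-0.026,0,0]]]'; python3 -m inch '[[[0,-5.8,2.8,-0.026,0,0],[0,-5.7,3,-0.026,0,0],[0,-5.6,3.1,-0.026,0,0],[0,-5.5,3.3,-0.026,0,0],[0,0,0,0,0,0],[0,0,0,0,0,0]]]';  python3 - <<'E'
from h import *
s=st();D=cam("side");W=cam("wrist");S=cam("scene")
cv2.imwrite("pics/z13.png",cv2.resize(D[0][170:320,300:500],(800,600),interpolation=cv2.INTER_NEAREST))
cv2.imwrite("pics/w13.png",W[0])
E
```

```text
t: 14.6
tool_pos: [0.5276, -0.2164, 0.1488]
orientation: [-1.53, 1.259, -0.929]
force: [-15.3, -4.8, -10.6]
opening: 0.0083
t: 15.35
tool_pos: [0.5464, -0.2124, 0.1683]
orientation: [-1.61, 1.325, -0.877]
force: [-18.4, -1.7, -1.5]
opening: 0.0084
t15.35 q [-0.3232  0.4983  1.138  -0.2027  1.8535 -0.5392] p [ 0.5464 -0.2124  0.1683] F [-18.4297  -1.7114  -1.5153] M [-0.2639  2.9339 -0.0494] op0.0084
[[ 0.1924 -0.3837  0.9032]
 [-0.9813 -0.0753  0.177 ]
 [ 0.0001 -0.9204 -0.3911]]
```

View pics/z13.png

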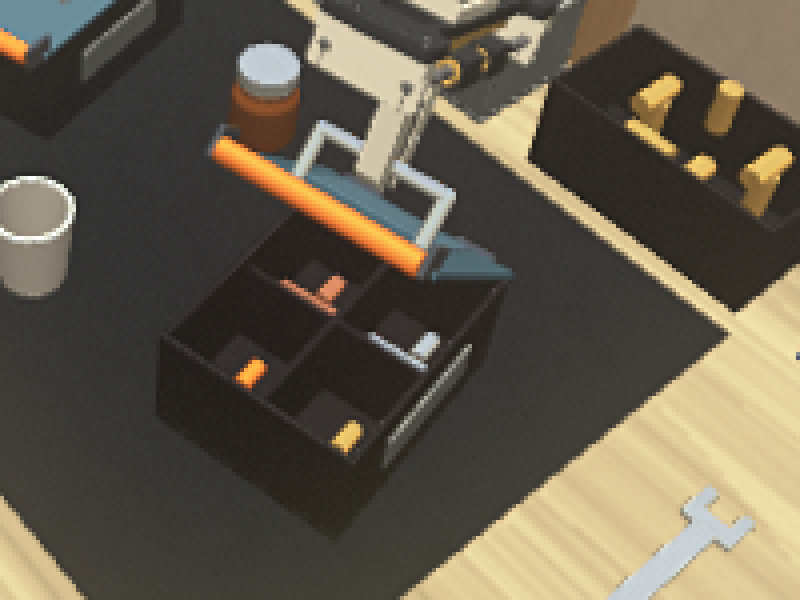

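View pics/w13.png

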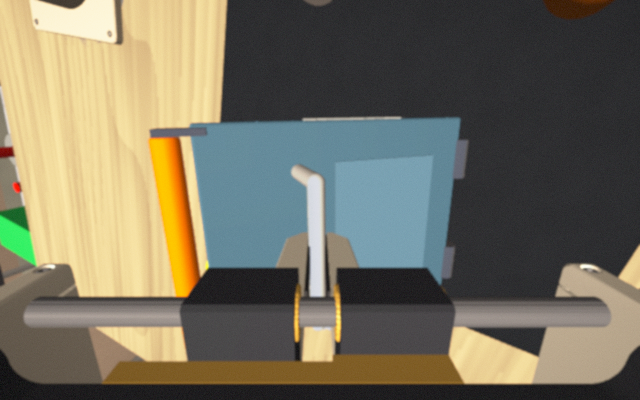

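The lid stands at about 43°, judging by the bar height. I'll take the residual −18 N off first, then open slightly and withdraw along the tool axis.

```bash
python3 -m inch '[[[0,0,-2,0,0,0],[0,0,-2,0,0,0],[0,0,0,0,0,0]]]'; 
```

```text
t: 15.88
tool_pos: [0.5466, -0.2124, 0.1684]
orientation: [-1.605, 1.316, -0.88]
force: [-0.4, -0.4, -22.3]
opening: 0.0086
```

```bash
python3 -m inch '[[[0,0.8,0.3,0,0,0],[0,0.6,0.3,0,0,0],[0,0,0,0,0,0]]]'; 
```

```text
t: 16.25
tool_pos: [0.5467, -0.2125, 0.1684]
orientation: [-1.605, 1.316, -0.881]
force: [-5.0, 0.0, -24.5]
opening: 0.0087
```

```bash
python3 -m inch '[[[0,0,0,0,0,0],[0,0,0,0,0,0]]]'; python3 - <<'E'
from h import *
st()
E
```

```text
t: 16.5
tool_pos: [0.5467, -0.2125, 0.1684]
orientation: [-1.605, 1.316, -0.881]
force: [-5.8, -0.1, -24.1]
opening: 0.0088
t16.50 q [-0.3244  0.4884  1.1482 -0.2004  1.8439 -0.5411] p [ 0.5467 -0.2125  0.1684] F [ -5.7663  -0.0895 -24.0963] M [ 0.2051 -0.5517 -0.052 ] op0.0088
[[ 0.1947 -0.3751  0.9063]
 [-0.9809 -0.0761  0.1792]
 [ 0.0017 -0.9239 -0.3827]]
```

Jaw-direction load is now ~4 N and the rest acts along the fingers, which is harmless on release. Letting go.

```bash
python3 -m inch '[[[0,0,0,0,0,0],[0,0,0,0,0,0],[0,0,0,0,0,0],[0,0,0,0,0,0]]]' 28; python3 - <<'E'
from h import *
st();D=cam("side");S=cam("scene")
cv2.imwrite("pics/z14.png",np.hstack([cv2.resize(D[0][190:270,330:430],(400,320),interpolation=cv2.INTER_CUBIC),cv2.resize(S[0][170:250,195:295],(400,320),interpolation=cv2.INTER_CUBIC)]))
E
```

```text
t: 17.0
tool_pos: [0.5485, -0.2131, 0.1711]
orientation: [-1.603, 1.312, -0.887]
force: [-0.2, -0.4, -0.3]
opening: 0.028
t17.00 q [-0.3242  0.486   1.1452 -0.2007  1.8437 -0.5411] p [ 0.5485 -0.2131  0.1711] F [-0.1804 -0.4283 -0.2892] M [-0.0579 -0.1172  0.0145] op0.0280
[[ 0.195  -0.3701  0.9083]
 [-0.9808 -0.0781  0.1787]
 [ 0.0048 -0.9257 -0.3783]]
```

View pics/z14.png

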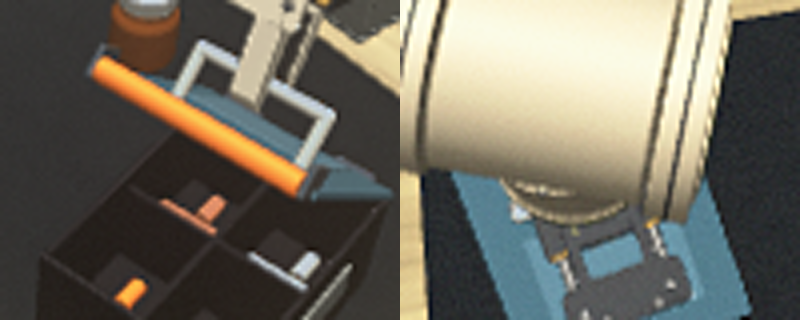

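Force is zero and the lid stands, with its lip at (97,65)–(300,180) in the side zoom. Withdrawing along the tool axis.

```bash
python3 -m inch '[[[0,-5,0,0,0,0],[0,-10,0,0,0,0],[0,-15,0,0,0,0],[0,-20,0,0,0,0],[0,-20,0,0,0,0]]]'; python3 -m inch '[[[0,0,0,0,0,0],[0,0,0,0,0,0],[0,0,0,0,0,0],[0,0,0,0,0,0],[0,0,0,0,0,0],[0,0,0,0,0,0],[0,0,0,0,0,0]]]' 0; python3 - <<'E'
from h import *
st();D=cam("side");S=cam("scene");W=cam("wrist")
cv2.imwrite("pics/z15.png",np.hstack([cv2.resize(D[0][190:270,330:430],(400,320),interpolation=cv2.INTER_CUBIC),cv2.resize(S[0][170:250,195:295],(400,320),interpolation=cv2.INTER_CUBIC)]))
cv2.imwrite("pics/w15.png",W[0])
E
```

```text
t: 17.73
tool_pos: [0.5743, -0.2074, 0.2358]
orientation: [-1.604, 1.313, -0.885]
force: [-0.5, 0.2, 0.4]
opening: 0.0276
t: 18.6
tool_pos: [0.5738, -0.2074, 0.2345]
orientation: [-1.604, 1.313, -0.884]
force: [-0.1, 0.2, -0.3]
opening: 0.0004
t18.60 q [-0.3062  0.5372  0.9632 -0.2038  1.9778 -0.5508] p [ 0.5738 -0.2074  0.2345] F [-0.0826  0.1981 -0.2785] M [-0.0112 -0.1253 -0.0455] op0.0004
[[ 0.195  -0.3722  0.9075]
 [-0.9808 -0.0773  0.179 ]
 [ 0.0035 -0.9249 -0.3801]]
```

View pics/z15.png

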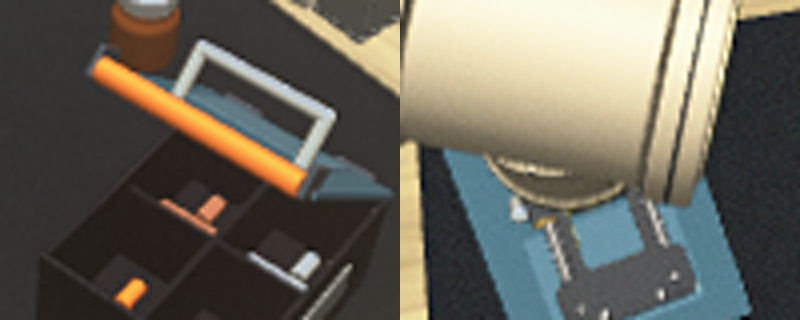

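View pics/w15.png

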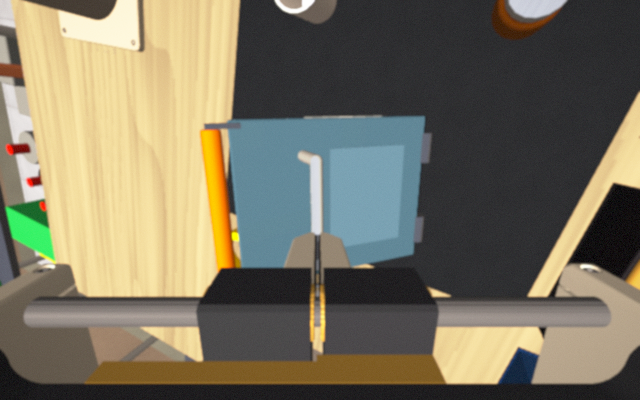

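The lid stands free in both pictures, unmoved from t=17.0 to 18.6 s. I'll measure the lip from the side and wrist views.

```bash
python3 - <<'E'
from h import *
D=cam("side");W=cam("wrist")
P,e=tri(D,(355,207.2),W,(211.5,131)); print("lip+ end",P,e)
yaw=np.radians(11.4); a=np.array([-np.sin(yaw),np.cos(yaw),0]); print("mid",P-.07*a)
# -y end: side ray, intersect plane
B,e=tri(D,(330+210/4,190+43/4),W,(303,155)); print(B,e)
Rg=target(yaw,0); plan(Rg,[.489,-.2255,.252],8)
for s in(0,.005,.01):
  for th in (41,43,46):
    t=np.radians(th);X=-.205*np.cos(t)+(.004+s)*np.sin(t);Z=.205*np.sin(t)+(.004+s)*np.cos(t)
    q=np.array([.632,-.196,.093])+np.array([X*np.cos(yaw),X*np.sin(yaw),Z]); print(s,th,q,[proj(D,q+.07*a*k).round(1) for k in(1,-1)],proj(W,q+.07*a).round(1))
E
```

```text
lip+ end [ 0.4732 -0.1594  0.2337] 0.0010870121266038507
mid [ 0.487  -0.228   0.2337]
[ 0.5508 -0.1672  0.2176] 0.013231787237259575
[0.2, 2.1, -10.9] [0.049, -0.0, 0.0]
[0.1, 1.6, -11.0] [0.049, -0.0, 0.0]
[0.1, 1.0, -11.0] [0.049, -0.0, 0.0]
[0.1, 0.5, -11.1] [0.049, -0.0, 0.0]
[0.1, -0.0, -11.1] [0.049, -0.0, 0.0]
[0.1, -0.6, -11.0] [0.049, -0.0, 0.0]
[0.1, -1.1, -11.0] [0.049, -0.0, 0.0]
[0.1, -1.7, -10.9] [0.049, -0.0, 0.0]
0 41 [ 0.4829 -0.2261  0.2305] [array([352.9, 208.3]), array([402.8, 238.3])] [210.7 127.9]
0 43 [ 0.4877 -0.2251  0.2357] [array([354.3, 205.7]), array([404.3, 235.5])] [210.9 128.2]
0 46 [ 0.4952 -0.2236  0.2432] [array([356.4, 201.8]), array([406.8, 231.3])] [211.9 128.8]
0.005 41 [ 0.4861 -0.2254  0.2343] [array([353.8, 206.5]), array([403.8, 236.3])] [210.6 128.1]
0.005 43 [ 0.491  -0.2244  0.2394] [array([355.2, 203.9]), array([405.4, 233.5])] [211.  128.5]
0.005 46 [ 0.4988 -0.2229  0.2467] [array([357.5, 200. ]), array([407.9, 229.3])] [212.4 129.1]
0.01 41 [ 0.4893 -0.2248  0.2381] [array([354.8, 204.6]), array([404.9, 234.4])] [210.4 128.4]
0.01 43 [ 0.4944 -0.2237  0.243 ] [array([356.2, 202. ]), array([406.5, 231.6])] [211.1 128.8]
0.01 46 [ 0.5023 -0.2222  0.2502] [array([358.5, 198.1]), array([409. , 227.4])] [213.  129.4]
```

Lip middle measures (0.487, −0.228, 0.234), in line with the lid model at ~42° (0.488, −0.225, 0.236). The fingers are closed, so I'll move upright above it.

```bash
python3 -m inch '[[[0,0,-11,0.049,0,0],[0,0,-11,0.049,0,0],[0,0,-11,0.049,0,0],[0,0,-11,0.049,0,0],[0,0,-11,0.049,0,0],[0,0,-11,0.049,0,0],[0,-1,-11,0.049,0,0],[0,-2,-11,0.049,0,0]]]'; python3 -m inch '[[[0,0,0,0,0,0],[0,0,0,0,0,0]]]'; python3 - <<'E'
from h import *
st();plan(target(np.radians(11.4)),[.489,-.2255,.235],1);D=cam("side")
cv2.imwrite("pics/z16.png",cv2.resize(D[0][170:270,320:440],(720,600),interpolation=cv2.INTER_CUBIC))
E
```

```text
t: 19.85
tool_pos: [0.4899, -0.224, 0.2568]
orientation: [-1.295, 1.059, -1.068]
force: [-0.4, -0.2, -0.3]
opening: 0.0005
t: 20.1
tool_pos: [0.4905, -0.2239, 0.2566]
orientation: [-1.297, 1.061, -1.067]
force: [0.7, -0.2, -0.2]
opening: 0.0002
t20.10 q [-0.5222 -0.0571  1.5551 -0.0016  1.64   -0.7183] p [ 0.4905 -0.2239  0.2566] F [ 0.7065 -0.2118 -0.2262] M [-0.1216  0.0373  0.0245] op0.0002
[[ 0.1947  0.0023  0.9809]
 [-0.9808 -0.0032  0.1947]
 [ 0.0036 -1.      0.0016]]
[1.2, 21.6, -1.8] [-0.002, -0.003, 0.004]
```

View pics/z16.png

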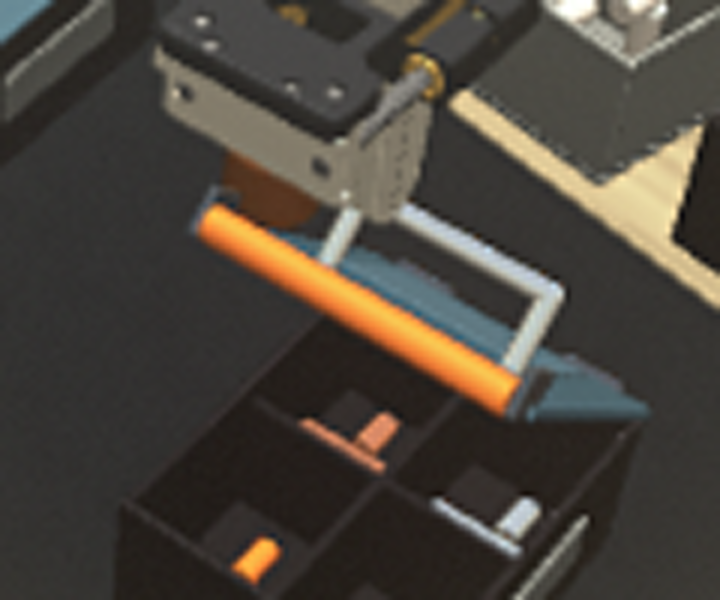

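Tip is above the lip (tip at (380,220), lip centre ~(365,300) in the zoom), about 43 mm of gap. I'll descend 30 mm, then feel in small steps.

```bash
python3 -m inch '[[[1,10,-1,0,0,0],[0,10,0,0,0,0],[0,8,0,0,0,0],[0,2,0,0,0,0],[0,0,0,0,0,0]]]'; python3 -m inch '[[[0,1,0,0,0,0],[0,1,0,0,0,0],[0,1,0,0,0,0],[0,0,0,0,0,0]]]';python3 -m inch '[[[0,1,0,0,0,0],[0,1,0,0,0,0],[0,0,0,0,0,0]]]'
```

```text
t: 20.78
tool_pos: [0.4895, -0.2252, 0.2263]
orientation: [-1.296, 1.06, -1.067]
force: [-0.0, 0.1, 0.8]
opening: 0.0008
t: 21.28
tool_pos: [0.4896, -0.2253, 0.2234]
orientation: [-1.296, 1.06, -1.067]
force: [0.6, -0.8, 0.2]
opening: 0.0005
t: 21.65
tool_pos: [0.4895, -0.2252, 0.2213]
orientation: [-1.296, 1.06, -1.067]
force: [0.4, 0.1, 0.6]
opening: 0.0005
```

```bash
for i in 1; do :; done; python3 -m inch '[[[0,0.5,0,0,0,0],[0,0.5,0,0,0,0],[0,0,0,0,0,0]]]'; python3 -m inch '[[[0,0.5,0,0,0,0],[0,0.5,0,0,0,0],[0,0,0,0,0,0]]]'
```

```text
t: 22.02
tool_pos: [0.4896, -0.2253, 0.2204]
orientation: [-1.296, 1.06, -1.067]
force: [-0.1, 0.6, 0.1]
opening: 0.0003
t: 22.4
tool_pos: [0.4896, -0.2253, 0.2194]
orientation: [-1.296, 1.06, -1.067]
force: [0.7, -0.7, 0.1]
opening: 0.0005
```

```bash
python3 -m inch '[[[0,0.5,0,0,0,0],[0,0.5,0,0,0,0],[0,0,0,0,0,0]]]'
```

```text
t: 22.78
tool_pos: [0.4896, -0.2253, 0.2184]
orientation: [-1.296, 1.06, -1.067]
force: [-0.4, 0.5, 1.2]
opening: 0.0006
```

```bash
python3 -m inch '[[[0,0.5,0,0,0,0],[0,0,0,0,0,0]]]'
```

```text
t: 23.02
tool_pos: [0.4896, -0.2253, 0.2179]
orientation: [-1.296, 1.06, -1.067]
force: [0.2, -0.1, 1.4]
opening: 0.0007
```

```bash
python3 -m inch '[[[0,0.4,0,0,0,0],[0,0,0,0,0,0]]]'
```

```text
t: 23.28
tool_pos: [0.4896, -0.2253, 0.2175]
orientation: [-1.296, 1.06, -1.067]
force: [-0.3, 0.5, 0.3]
opening: 0.0003
```

```bash
python3 -m inch '[[[0,0.4,0,0,0,0],[0,0,0,0,0,0]]]'
```

```text
t: 23.52
tool_pos: [0.4896, -0.2253, 0.2171]
orientation: [-1.296, 1.06, -1.067]
force: [0.6, -0.4, 0.7]
opening: 0.0007
```

Not in contact yet; that was sensor noise. I'll keep going in small steps.

```bash
python3 -m inch '[[[0,0.4,0,0,0,0],[0,0.4,0,0,0,0],[0,0,0,0,0,0]]]'
```

```text
t: 23.9
tool_pos: [0.4896, -0.2252, 0.2163]
orientation: [-1.296, 1.06, -1.067]
force: [0.1, -0.2, -0.1]
opening: 0.0006
```

```bash
python3 -m inch '[[[0,0.4,0,0,0,0],[0,0.4,0,0,0,0],[0,0,0,0,0,0]]]'
```

```text
t: 24.28
tool_pos: [0.4896, -0.2253, 0.2155]
orientation: [-1.296, 1.06, -1.067]
force: [0.3, 0.4, 0.5]
opening: 0.0002
```

```bash
python3 - <<'E'
from h import *
st();D=cam("side")
cv2.imwrite("pics/z17.png",cv2.resize(D[0][190:240,350:410],(720,600),interpolation=cv2.INTER_CUBIC))
E
```

```text
t24.27 q [-0.5254 -0.0497  1.6219 -0.0013  1.5656 -0.7216] p [ 0.4896 -0.2253  0.2155] F [0.2638 0.4372 0.4695] M [-0.0714  0.0591  0.0871] op0.0002
[[ 0.1949  0.0026  0.9808]
 [-0.9808 -0.003   0.195 ]
 [ 0.0034 -1.      0.002 ]]
```

View pics/z17.png

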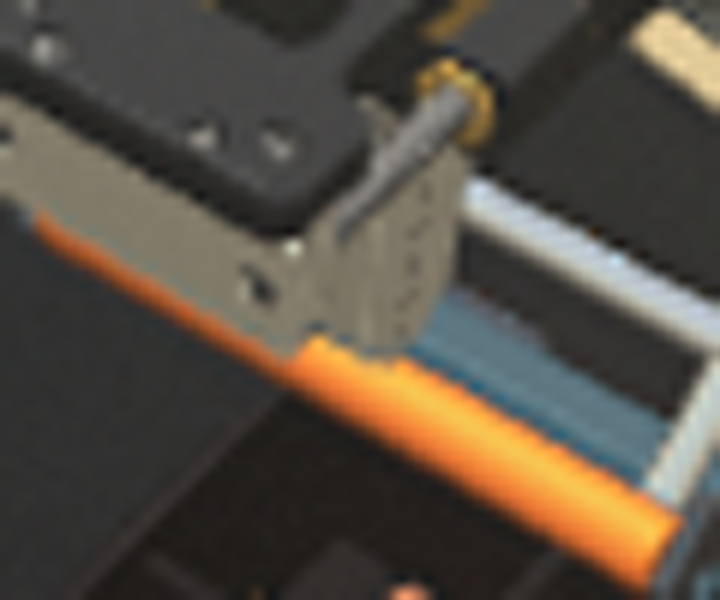

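The tip (370,350 in the zoom) is now right above the lip's top edge. Continuing.

```bash
python3 -m inch '[[[0,0.4,0,0,0,0],[0,0.4,0,0,0,0],[0,0,0,0,0,0]]]'
```

```text
t: 24.7
tool_pos: [0.4896, -0.2253, 0.2147]
orientation: [-1.296, 1.06, -1.067]
force: [0.2, -0.1, 0.7]
opening: 0.0005
```

```bash
python3 -m inch '[[[0,0.4,0,0,0,0],[0,0.4,0,0,0,0],[0,0,0,0,0,0]]]'
```

```text
t: 25.08
tool_pos: [0.4896, -0.2253, 0.2139]
orientation: [-1.296, 1.06, -1.067]
force: [0.5, 0.0, -0.5]
opening: 0.0005
```

```bash
python3 -m inch '[[[0,0.4,0,0,0,0],[0,0.4,0,0,0,0],[0,0,0,0,0,0]]]'
```

```text
t: 25.45
tool_pos: [0.4897, -0.2253, 0.2131]
orientation: [-1.296, 1.06, -1.067]
force: [0.3, -0.5, -0.4]
opening: 0.0006
```

```bash
python3 -m inch '[[[0,0.4,0,0,0,0],[0,0.4,0,0,0,0],[0,0,0,0,0,0]]]'
```

```text
t: 25.82
tool_pos: [0.4897, -0.2254, 0.213]
orientation: [-1.296, 1.06, -1.067]
force: [-2.0, 1.6, 5.1]
opening: 0.0005
```

Contact at 5.1 N. I'll hold and read.

```bash
python3 -m inch '[[[0,0,0,0,0,0]]]'; python3 -m inch '[[[0,0,0,0,0,0]]]'; python3 -m inch '[[[0,0,0,0,0,0]]]'
```

```text
t: 25.95
tool_pos: [0.4897, -0.2254, 0.2129]
orientation: [-1.296, 1.06, -1.067]
force: [-2.0, 1.5, 5.8]
opening: 0.0007
t: 26.08
tool_pos: [0.4897, -0.2254, 0.213]
orientation: [-1.296, 1.06, -1.067]
force: [-2.0, 1.7, 6.2]
opening: 0.0003
t: 26.2
tool_pos: [0.4897, -0.2254, 0.213]
orientation: [-1.296, 1.06, -1.067]
force: [-2.8, 0.6, 4.9]
opening: 0.0004
```

```bash
python3 -m inch '[[[0,0,0,0,0,0],[0,0,0,0,0,0],[0,0,0,0,0,0],[0,0,0,0,0,0],[0,0,0,0,0,0],[0,0,0,0,0,0],[0,0,0,0,0,0],[0,0,0,0,0,0]]]'; python3 -m inch '[[[0,0,0,0,0,0],[0,0,0,0,0,0],[0,0,0,0,0,0],[0,0,0,0,0,0],[0,0,0,0,0,0],[0,0,0,0,0,0],[0,0,0,0,0,0],[0,0,0,0,0,0]]]'; python3 -m inch '[[[0,0,0,0,0,0],[0,0,0,0,0,0],[0,0,0,0,0,0],[0,0,0,0,0,0]]]'; python3 - <<'E'
from h import *
st();D=cam("side")
cv2.imwrite("pics/z18.png",cv2.resize(D[0][190:240,350:410],(720,600),interpolation=cv2.INTER_CUBIC))
E
```

```text
t: 27.2
tool_pos: [0.4897, -0.2254, 0.213]
orientation: [-1.296, 1.06, -1.067]
force: [-1.6, 0.7, 5.7]
opening: 0.0003
t: 28.2
tool_pos: [0.4897, -0.2253, 0.2129]
orientation: [-1.296, 1.06, -1.067]
force: [-1.7, 1.7, 5.6]
opening: 0.0005
t: 28.7
tool_pos: [0.4897, -0.2254, 0.2129]
orientation: [-1.296, 1.06, -1.067]
force: [-2.5, 0.7, 5.6]
opening: 0.0004
t28.70 q [-0.5255 -0.0492  1.626  -0.0013  1.5603 -0.7216] p [ 0.4897 -0.2254  0.2129] F [-2.5118  0.7301  5.6214] M [ 0.1385  0.4451 -0.0106] op0.0004
[[ 0.1949  0.0032  0.9808]
 [-0.9808 -0.0033  0.1949]
 [ 0.0039 -1.      0.0025]]
```

View pics/z18.png

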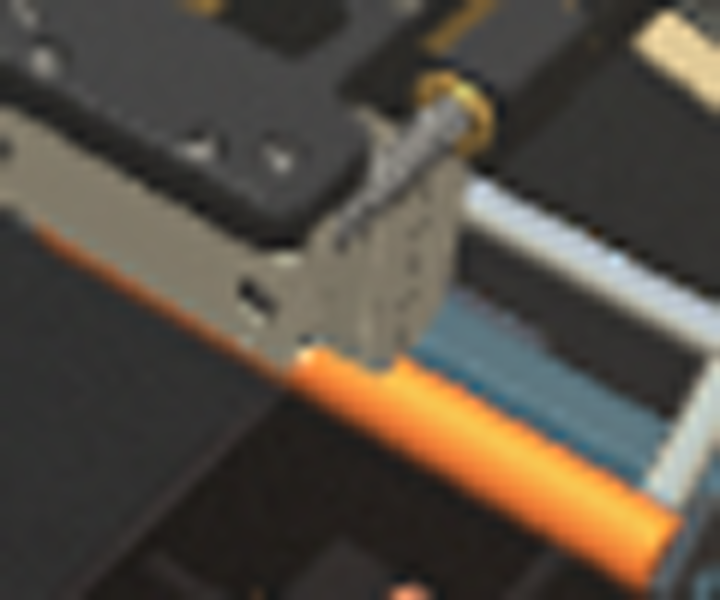

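The push held at 5.6–6.2 N for about 3 s at constant height (0.213). The wrist moment agrees with contact at the fingertips. Retreating straight up.

```bash
python3 -m inch '[[[0,-1,0,0,0,0],[0,-3,0,0,0,0],[0,-10,0,0,0,0],[0,-20,0,0,0,0],[0,-25,0,0,0,0],[-20,-25,-20,0,0,0],[0,0,0,0,0,0],[0,0,0,0,0,0]]]'; python3 - <<'E'
from h import *
st();D=cam("side");S=cam("scene")
cv2.imwrite("pics/side19.png",D[0]);cv2.imwrite("pics/scene19.png",S[0])
E
```

```text
t: 29.75
tool_pos: [0.4662, -0.2096, 0.2967]
orientation: [-1.296, 1.059, -1.068]
force: [-0.3, -0.3, -0.4]
opening: 0.0008
t29.75 q [-0.5217 -0.1353  1.5562 -0.0013  1.7157 -0.7181] p [ 0.4662 -0.2096  0.2967] F [-0.2679 -0.3147 -0.4247] M [-0.0811  0.0382 -0.0262] op0.0008
[[ 0.195   0.0037  0.9808]
 [-0.9808 -0.0036  0.195 ]
 [ 0.0043 -1.      0.003 ]]
```

View pics/side19.png

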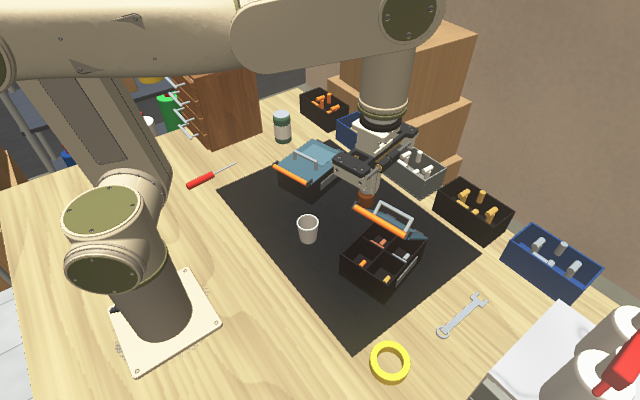

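View pics/scene19.png

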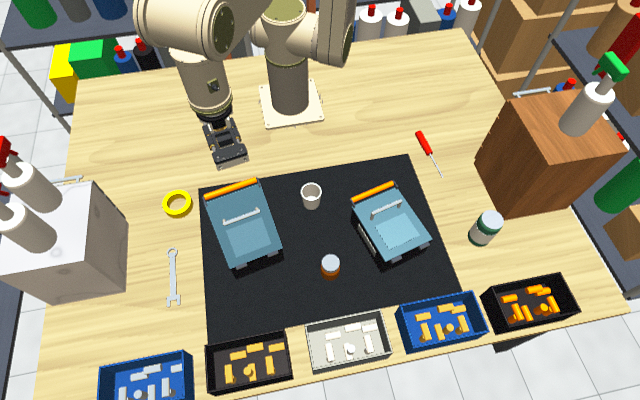

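Both pictures show the −y lid standing open (lip (205,198)–(257,182) in the scene view), the +y lid shut (lip (352,200)–(394,183), as at the start), and the other things in place. A last numeric check follows.

```bash
python3 - <<'E'
from h import *
S=cam("scene");D=cam("side")
def lip(im,box):
    x,y,w,h=box; b=cv2.cvtColor(im[y:y+h,x:x+w],cv2.COLOR_BGR2HSV); m=cv2.inRange(b,(8,170,170),(24,255,255))
    n,l,s,c=cv2.connectedComponentsWithStats(m); k=1+s[1:,4].argmax(); return c[k]+[x,y]
for nm,bs,bd in(("N",(195,165,75,50),(345,190,75,60)),("P",(340,170,65,40),(265,150,55,45))):
    a,b=lip(S[0],bs),lip(D[0],bd); print(nm,a,b,*tri(S,a,D,b))
a,b=lip(cv2.imread("pics/scene0.png"),(340,170,65,40)),lip(cv2.imread("pics/side0.png"),(265,150,55,45)); print("P0",a,b)
d=cv2.absdiff(S[0],cv2.imread("pics/scene0.png")).max(2)
for n,p in dict(cup=(311,195),jar=(330,266),tape=(177,203),driver=(428,152),spanner=(173,277),can=(486,228)).items():
    print(n,int((d[p[1]-22:p[1]+22,p[0]-18:p[0]+18]>50).sum()))
E
```

```text
N [230.3645 188.0467] [379.4592 221.0151] [ 0.4873 -0.226   0.235 ] 0.005140249805969209
P [373.4323 190.6875] [289.4028 174.2222] [0.4946 0.1727 0.103 ] 0.007237226680407695
P0 [373.2944 190.5748] [289.2797 174.2028]
cup 0
jar 0
tape 0
driver 0
spanner 0
can 0
```

```bash
python3 -c "
from plant import robot; print(robot.close_job())"
```

```text
the job is handed in; nothing more can be done
None
```

The task is done and handed in at about 30 s of the 72 s allowed. The hand-in gave no verdict, so I can only report my own checks.

- **Worn case (+y side):** its lid lifted with only 2–5 N along the bar's path. I let go at about 21° rather than 45°; it sank straight away and fell shut. Its lip is back within 0.2 px of where it started in both views.
- **Sound case (−y side):** lifting it took about 20 N on the wrist. I let go at about 43°, and it stood on its own from t = 17.0 s until the push began at about t = 25.6 s, with no movement in the pictures.
- **Push test:** I pressed straight down on its lip with closed fingers at about 5–6 N for about 3 s. The tool height stayed constant, so I saw no creep.
- **Final state:** the sound lid's lip measures z = 0.235 m, so the lid is about 42° (0.73 rad) open and untouched. The pictures show no change around any of the six bystanders.

**What disagreed:**
- The fingertips stand about 30 mm behind the reported TCP, not 8 mm ahead as `robot.tip_extent` says. The first grip therefore closed on air above the bar; I corrected the height from the camera views.
- My two-view measurements missed each other by 4–8 mm, more than the stated 2 mm calibration. Bar heights still came out within 4 mm of the given 134 mm.
- Just before release the wrist read about 24 N along the fingers. It dropped to zero when they opened, and the lid did not move.

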